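# Level and lock a contour gauge

### The arm

A 6-joint arm with a two-finger parallel gripper is mounted at the origin on a cart in front of the work surface, level with it; the furniture and walls round the work are solid. World frame = base frame: x ahead of the robot, y to its left, z up, the work surface at z = 0. Lengths are in m, angles in degrees, forces in N, time in s.
With the tool pointing down it reaches from about 0.4 to 0.825 m from the base axis. Payload 7 kg.
Tool frame: the origin (TCP) lies midway between the tips of the shut fingers; the grasp point (between the pads) lies 19 mm behind it (ctrl.hold_point_z is the distance from the TCP to the grasp point, in m); z points along the fingers, y is the line along which they close (so a half turn about z gives the same grasp; the last joint's range is limited). The gripper opens to 88 mm and grips with 3 to 60 N. Pads are 19 mm wide; open, the fingers measure 130 mm over their backs; the gripper's body (78 mm by 193 mm) begins 47 mm behind the grasp point.
Start: joints at [82.168, 20.546, 0.682, 0, -70.136, -16.507], TCP at [0.278, 0.615, 0.227] pointing down, gripper open.
Joint ranges: [-176.03, 176.03], [-82.01, 121.73], [-58.28, 71.71], [-173.87, 95.51], [-174.79, -0.11], [-173.66, 173.66]. Speed limits (degrees/s): [136.94, 136.94, 172.46, 180, 180, 180].

### API

Orientations are given as [roll, pitch, yaw] about the fixed x, y, z axes, in that order (R = Rz(yaw) Ry(pitch) Rx(roll)).
In Python, from plant import ctrl gives the robot as it stands.
- The arm moves only by the tool apply_moves, never from a script. Its argument "deltas" is a list of rows, each an object with "fingers": the finger opening in mm, from 0 to 87.6; "delta_pos": the shift along the tool's x, y, z in mm, a list of three; "angular": the turn, a rotation vector about the tool's x, y, z in degrees, a list of three. A call has 1 to 10 rows; each row is the pose to reach, as a shift and turn from the pose commanded when the call began, along the tool's axes at that moment; what a row does not reach only later rows make up. A row lasts 1/10 s, in which the tool goes at most 50 mm and 8.59 degrees, less where a joint would pass 70% of its speed; a pose out of reach is approached as far as the arm can. A call with a gripper value outside its range is refused whole. The fingers move at their own pace and stop on an object; the grip force is fixed at half the most. Time passes only in rows, so rows that repeat a pose let the fingers close. It gives the time, the measured TCP pose, the force, the opening and the grip force at its end, in the units of the state.
- ctrl.get_obs(): the state, without advancing time (a new reading comes with each control period).
- ctrl.snapshot(name): name is "scene" or "top"; returns the picture (480x640x3 uint8, red, green, blue); there is no depth.
- ctrl.camera_params(name): a dict with "fx", "fy", "cx", "cy" (pixels), "dist_coeffs" ([k1, k2, p1, p2, k3] as OpenCV has them; the pictures are not rectified), "cam_to_world" (4x4, takes a point from camera to world coordinates). Camera axes: x right, y up, looking along -z (the intrinsics and any distortion apply to the point x, -y, -z); pixel columns grow to the right and rows downward; lengths in m; the calibration is good to about 2 mm. A picture is of the moment at which its call begins. camera_params takes no time and is no camera call.
- ctrl.close_job(): hands the job in; it is judged then, once.
The state is a dict: "clock": time; "joint_pos": joint angles; "qvel": joint speeds; "tau": joint torques, N m; "tool_pos": TCP position; "orientation": TCP orientation; "force": force on the tool from outside, world axes, zero at the start; "moment": the same for the moment, N m; "opening": finger opening in m; "gripper_force": force on a finger pad.
Only numpy, scipy, OpenCV 4.12 (cv2) and the standard library are available. Lean on these libraries where they do the work, as an engineer would, in place of code of your own. Each camera call takes 0.05 s, during which the arm holds its last target. There are 200 camera calls.

### The job

The tiler's contour gauge still holds the last profile it copied: run your fingertips lightly along the front of its pins and push them all back until every tip is level with the front faces of the gauge's two end cheeks. Then slide the black lock tab on top of the gauge fully to the right with a fingertip, so that the pins stay level. Do not grip or lift the gauge; leave it lying in the corner of the wooden bench stop, and do not disturb the pencil, the small square tile or the grout float lying around it.

Things in the scene. Friction and masses are not known exactly. Their poses are not given: they have to be found in the camera images.
- gauge: contour gauge lying flat and loose, 154 mm long (its y, +y = its left end), 80 mm deep (its x, +x away from the robot's side), frame top 23 mm high, about 0.85 kg; origin at the centre of its underside. Two aluminium end cheeks 16 mm wide run the full depth, x = -40 to +40 mm; between them two dark bars at mid-depth (34 mm deep) hold 16 parallel steel pins that slide along x
- left_cheek (a point): middle of the front face of the gauge's left cheek (gauge x = -40, y = +69 mm), 12 mm above the bench; the cheek is 20 mm high. The gauge lies in a wooden bench stop, 22 mm high, screwed down: a 196 mm batten about 1 mm behind its back face stops it from being pushed back (+x)
- right_cheek (a point): middle of the front face of the gauge's right cheek (gauge x = -40, y = -69 mm), 12 mm above the bench. About 3 mm beyond this end the bench stop's end block, which starts 25 mm behind the front face, stops the gauge from being pushed to the right (-y)
- lock (a joint): pin lock on top of the gauge's upper bar: a black slide moved along the gauge. 0 = fully left (open), 0.016 m = fully right (locked; a firm stop). It stays where it is left; friction 0.7 N
- lock_tab (a point): middle of the lock's upright thumb tab (14 mm in x, 12 mm along y, 14 mm high: from 26 to 40 mm above the bench); this point is 33 mm above the bench and moves with the slide
- pin_01 (a joint): pin 1 of 16 from the left, at gauge y = +56.2 mm: how far its tip sticks out beyond the cheeks' front faces, m (0 = level, a firm stop). Pins are 7 mm thick with round ends, 7.5 mm apart, axes 11 mm above the bench; at first they stick out 1 to 12 mm, each held by friction of 0.3 N
- pin_02 (a joint): pin 2 of 16 from the left, at gauge y = +48.8 mm: how far its tip sticks out beyond the cheeks' front faces, m (0 = level, a firm stop)
- pin_03 (a joint): pin 3 of 16 from the left, at gauge y = +41.2 mm: how far its tip sticks out beyond the cheeks' front faces, m (0 = level, a firm stop)
- pin_04 (a joint): pin 4 of 16 from the left, at gauge y = +33.8 mm: how far its tip sticks out beyond the cheeks' front faces, m (0 = level, a firm stop)
- pin_05 (a joint): pin 5 of 16 from the left, at gauge y = +26.2 mm: how far its tip sticks out beyond the cheeks' front faces, m (0 = level, a firm stop)
- pin_06 (a joint): pin 6 of 16 from the left, at gauge y = +18.8 mm: how far its tip sticks out beyond the cheeks' front faces, m (0 = level, a firm stop)
- pin_07 (a joint): pin 7 of 16 from the left, at gauge y = +11.2 mm: how far its tip sticks out beyond the cheeks' front faces, m (0 = level, a firm stop)
- pin_08 (a joint): pin 8 of 16 from the left, at gauge y = +3.8 mm: how far its tip sticks out beyond the cheeks' front faces, m (0 = level, a firm stop)
- pin_09 (a joint): pin 9 of 16 from the left, at gauge y = -3.8 mm: how far its tip sticks out beyond the cheeks' front faces, m (0 = level, a firm stop)
- pin_10 (a joint): pin 10 of 16 from the left, at gauge y = -11.2 mm: how far its tip sticks out beyond the cheeks' front faces, m (0 = level, a firm stop)
- pin_11 (a joint): pin 11 of 16 from the left, at gauge y = -18.8 mm: how far its tip sticks out beyond the cheeks' front faces, m (0 = level, a firm stop)
- pin_12 (a joint): pin 12 of 16 from the left, at gauge y = -26.2 mm: how far its tip sticks out beyond the cheeks' front faces, m (0 = level, a firm stop)
- pin_13 (a joint): pin 13 of 16 from the left, at gauge y = -33.8 mm: how far its tip sticks out beyond the cheeks' front faces, m (0 = level, a firm stop)
- pin_14 (a joint): pin 14 of 16 from the left, at gauge y = -41.2 mm: how far its tip sticks out beyond the cheeks' front faces, m (0 = level, a firm stop)
- pin_15 (a joint): pin 15 of 16 from the left, at gauge y = -48.8 mm: how far its tip sticks out beyond the cheeks' front faces, m (0 = level, a firm stop)
- pin_16 (a joint): pin 16 of 16 from the left, at gauge y = -56.2 mm: how far its tip sticks out beyond the cheeks' front faces, m (0 = level, a firm stop)
- pencil: yellow pencil, 152 mm long, 8 mm thick, lying beside the left end of the gauge; loose; leave it alone (origin: centre of its underside)
- chip: small green-glazed square tile, 43 x 43 x 9 mm, beside the right end of the gauge; loose; leave it alone (origin: centre of its underside)
- float: grout float, a blue plate with a blue handle on top, 120 x 211 x 66 mm, farther to the left of the gauge; loose; leave it alone (origin: centre of its underside)

How it is judged:
By the outcome, as a careful person would: the job done as asked, in the order asked, and still so for the second after the job is handed in, with the robot touching nothing.
It also fails if it takes over 70 s, if anything falls off the work surface, if the arm or the gripper's body presses on something with over 40 N, if the wrist force passes 120 N, or if a joint passes its speed limit or range.

## Working session

There is one attempt and no reset: what is moved stays moved. The work goes in short steps, Python scripts to look and compute and a tool call to move; the robot and the scene stay as the last step left them, time stands still between calls to the robot, and variables do not carry over. Pictures are saved under pics/ and viewed, at most 10 in all, crops included, and the job is handed in when it is done.

Besides the shell and the picture viewer there is one more tool, called after ">>>" as name(argument=value, ...), one argument or row to a line, values as JSON. apply_moves: Moves the arm, as the interface text tells. Its arguments: {"type":"object","properties":{"deltas":{"type":"array"}},"required":["deltas"]}

```bash
ls; mkdir -p pics; python3 - <<'E'
from plant import ctrl
import cv2
o=ctrl.get_obs(); print(o)
for n in("scene","top"):
    im=ctrl.snapshot(n); cv2.imwrite(f"pics/{n}0.png",im[:,:,::-1]); print(n,ctrl.camera_params(n))
E
```

```text
pics
{'clock': 0.0, 'joint_pos': array([ 8.21685780e+01,  2.05919908e+01,  6.33031124e-01, -1.94252533e-02,
       -7.01360227e+01, -1.65070798e+01]), 'qvel': array([-0.00880023, -0.01891426,  0.04422511, -0.11248446,  0.02864199,
        0.11165473]), 'tau': array([-5.10669415e-04, -5.82716596e+01,  2.93052578e+01,  6.99744388e+00,
        6.94673668e-03, -1.64726471e-04]), 'tool_pos': array([0.27800969, 0.6145457 , 0.22561296]), 'orientation': array([ 1.79903743e+02, -9.48201221e-03, -2.43451095e+01]), 'force': array([-0.43748678, -0.11803444,  0.45998292]), 'moment': array([ 0.00411262, -0.00382365,  0.04461915]), 'gripper_force': 0.0, 'opening': 0.08746309204062036}
scene {'fx': 551.174966678464, 'fy': 551.174966678464, 'cx': 317.3767350276007, 'cy': 241.0745521232055, 'dist_coeffs': array([0.00450766, 0.        , 0.        , 0.        , 0.        ]), 'cam_to_world': array([[ 0.70628887,  0.40218171, -0.58258554, -0.08753141],
       [-0.70779093,  0.38523684, -0.59213561, -0.21152569],
       [-0.0137127 ,  0.83056755,  0.55674905,  0.64882862],
       [ 0.        ,  0.        ,  0.        ,  1.        ]])}
top {'fx': 503.3087140987139, 'fy': 503.3087140987139, 'cx': 317.0912319782903, 'cy': 239.69589511679274, 'dist_coeffs': array([-0.04851462,  0.        ,  0.        ,  0.        ,  0.        ]), 'cam_to_world': array([[ 0.01648954,  0.99674992, -0.07885233,  0.454496  ],
       [-0.99959792,  0.01461441, -0.02429851,  0.42532741],
       [-0.02306716,  0.0792213 ,  0.99659013,  0.90147278],
       [ 0.        ,  0.        ,  0.        ,  1.        ]])}
```

View pics/scene0.png

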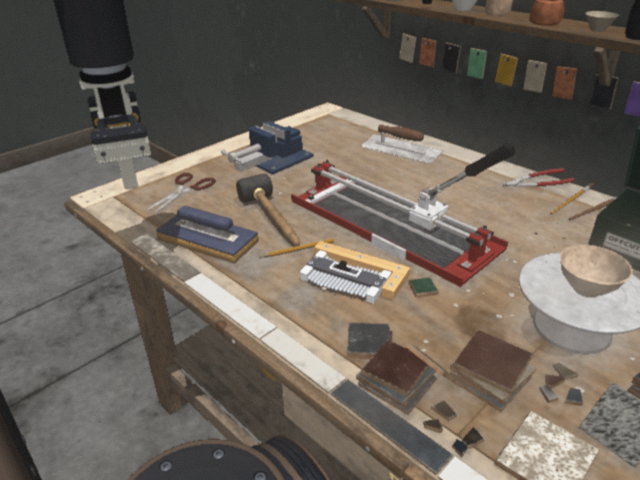

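View pics/top0.png

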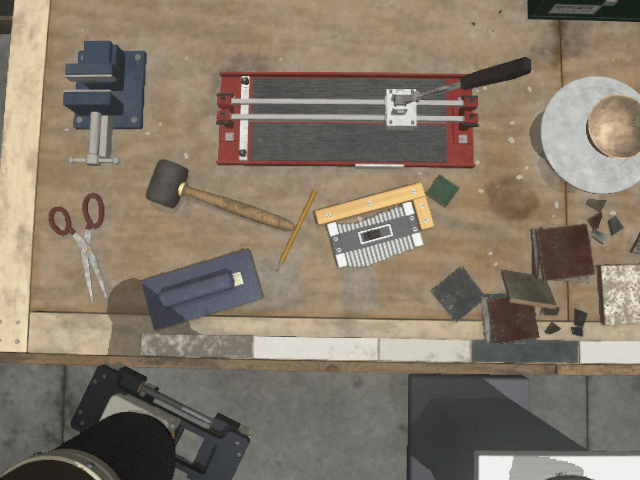

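The scene view shows the gauge around (345,275) and the top view around (376,237). In the top view it is turned about 15°, with the pencil at (297,230), the chip at (442,191) and the float at (203,288). Next I'll enlarge both crops.

```bash
python3 - <<'E'
import cv2,numpy as np
a=cv2.imread("pics/top0.png")[180:275,300:445]; b=cv2.imread("pics/scene0.png")[235:310,290:420]
a=cv2.resize(a,None,fx=5.5,fy=5.5,interpolation=cv2.INTER_CUBIC)[:,:800]
cv2.imwrite("pics/topc.png",a)
b=cv2.resize(b,None,fx=6,fy=6,interpolation=cv2.INTER_CUBIC);cv2.imwrite("pics/scenec.png",b)
print(a.shape,b.shape)
E
```

```text
(522, 798, 3) (450, 780, 3)
```

View pics/topc.png

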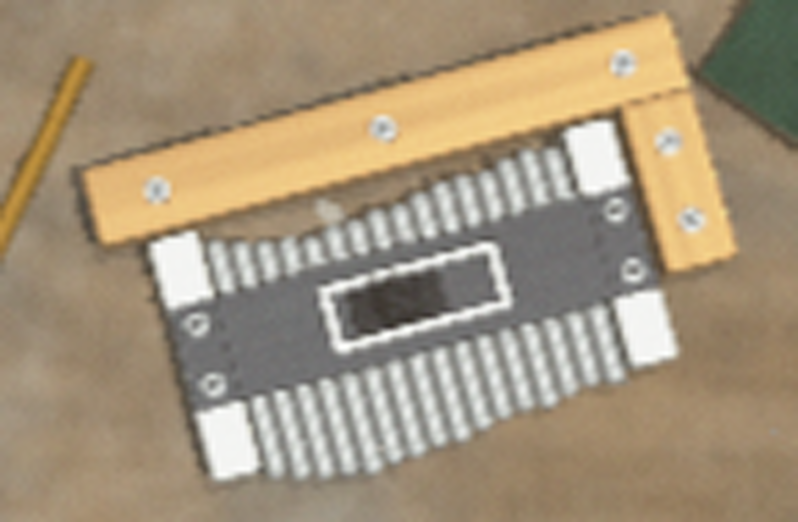

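View pics/scenec.png

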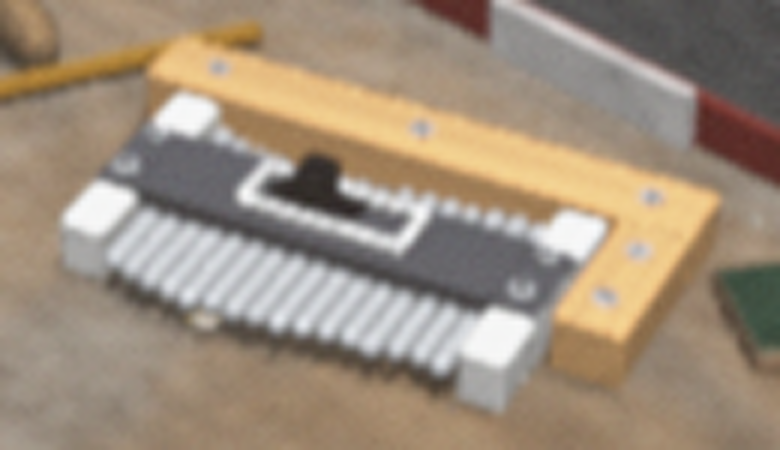

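The top crop shows the cheek's front corners at about (213,480)/(258,472) and (632,370)/(677,355). In the scene crop they are at (63,218)/(108,238) and (460,355)/(505,368). The lock slide is at its left end, and the tab is at scene crop (320,165). Now I'll triangulate and fit the pose.

```bash
cat > h.py <<'E'
import numpy as np,cv2
from plant import ctrl
from scipy.optimize import least_squares
def proj(n,P):
    c=ctrl.camera_params(n);M=np.linalg.inv(c["cam_to_world"])
    p=(M[:3,:3]@np.atleast_2d(P).T).T+M[:3,3]; p=p*[1,-1,-1]
    K=np.array([[c["fx"],0,c["cx"]],[0,c["fy"],c["cy"]],[0,0,1]])
    return cv2.projectPoints(p,np.zeros(3),np.zeros(3),K,c["dist_coeffs"])[0][:,0]
def tri(a,b):
    return least_squares(lambda P:np.r_[proj("top",P)[0]-a,proj("scene",P)[0]-b],[.5,.3,0.02])
def g2w(s,p): # s=x,y,yaw(rad), p in m
    p=np.atleast_2d(p);c,n=np.cos(s[2]),np.sin(s[2])
    return np.c_[s[0]+c*p[:,0]-n*p[:,1],s[1]+n*p[:,0]+c*p[:,1],p[:,2]]
E
python3 - <<'E'
from h import *
G=np.array([[-40,77],[-40,61],[-40,-61],[-40,-77],[40,77],[40,61],[40,-61],[40,-77]])/1e3
G=np.c_[G,np.full(8,.02)]
T=np.array([[213,480],[258,472],[632,370],[677,355],[152,243],[196,232],[565,130],[612,120]])/5.5+[300,180]-.4
S=np.array([[63,218],[108,238],[460,355],[505,368],[178,93],[218,108],[565,208],[607,222]])/6+[290,235]-.4
for a,b in zip(T,S):
    r=tri(a,b);print((r.x*1e3).round(1),r.cost.round(2))
for nm in("both","top","scene"):
    def f(s):
        P=g2w(s,G);P[:,2]+=s[3]
        return np.r_[(proj("top",P)-T).ravel()*(nm!="scene"),(proj("scene",P)-S).ravel()*(nm!="top"), (s[3]*1e3 if nm!="both" else 0)]
    r=least_squares(f,[.45,.3,.2,0]);s=r.x;print(nm,(s[:2]*1e3).round(1),np.degrees(s[2]).round(2),(s[3]*1e3).round(1),np.sqrt(2*r.cost/32))
    print((g2w(s,[[-.04,.069,.012],[-.04,-.069,.012]])*1e3).round(1))
print((tri(np.array([395,300])/5.5+[300,180]-.4,np.array([320,165])/6+[290,235]-.4).x*1e3).round(1))
E
```

```text
[476.7 409.2  19.5] 0.1
[480.3 394.2  17.4] 0.08
[513.9 276.   17.6] 0.09
[518.6 261.9  17.9] 0.27
[551.5 430.4  20.2] 0.77
[555.6 416.2  18.9] 0.54
[590.5 298.   19.9] 0.16
[593.6 283.2  20.5] 0.32
both [535.2 346.2] 16.05 -1.1 0.5379371210971562
[[477.7 401.4  12. ]
 [515.8 268.8  12. ]]
top [535.6 345.8] 15.87 -0.1 0.2944804758147164
[[478.2 401.2  12. ]
 [516.  268.5  12. ]]
scene [533.5 345.8] 16.39 -0.1 0.32732596985876594
[[475.6 400.7  12. ]
 [514.6 268.3  12. ]]
[533.9 353.   38.5]
```

The pose fits well: gauge at about (535, 346), yaw 16°, and the heights agree with the 20 mm cheeks. I'll work out the approach.

```bash
cat >> h.py <<'E'
from scipy.spatial.transform import Rotation as R
S0=[.5352,.3462,np.radians(16.0)]
def go(x,y,z,s=S0): # gauge mm -> tool-frame deltas, from measured pose
    o=ctrl.get_obs();A=R.from_euler("xyz",o["orientation"],degrees=True)
    B=R.from_euler("xyz",[180,0,np.degrees(s[2])],degrees=True)
    d=g2w(s,np.array([[x,y,z]])/1e3)[0]-o["tool_pos"]
    print("to",(x,y,z),"d",(A.inv().apply(d)*1e3).round(1),"w",np.degrees((A.inv()*B).as_rotvec()).round(2))
def where(s=S0):
    o=ctrl.get_obs();d=o["tool_pos"]-np.r_[s[:2],0];c,n=np.cos(s[2]),np.sin(s[2])
    print("gauge xyz",np.round([(c*d[0]+n*d[1])*1e3,(c*d[1]-n*d[0])*1e3,d[2]*1e3],2),"F",o["force"].round(2),o["orientation"].round(2),o["opening"],"t",o["clock"])
E
python3 -c "
from h import *
go(-80,42,100)"
```

```text
to (-80, 42, 100) d [256.7 158.1 126. ] w [ 9.000e-02  2.000e-02 -4.035e+01]
```

>>> apply_moves(
  deltas=[
    {"fingers": 0, "delta_pos": [257, 158, 126], "angular": [0.09, 0, -40.35]},
    {"fingers": 0, "delta_pos": [257, 158, 126], "angular": [0.09, 0, -40.35]},
    {"fingers": 0, "delta_pos": [257, 158, 126], "angular": [0.09, 0, -40.35]},
    {"fingers": 0, "delta_pos": [257, 158, 126], "angular": [0.09, 0, -40.35]},
    {"fingers": 0, "delta_pos": [257, 158, 126], "angular": [0.09, 0, -40.35]},
    {"fingers": 0, "delta_pos": [257, 158, 126], "angular": [0.09, 0, -40.35]},
    {"fingers": 0, "delta_pos": [257, 158, 126], "angular": [0.09, 0, -40.35]},
    {"fingers": 0, "delta_pos": [257, 158, 126], "angular": [0.09, 0, -40.35]},
    {"fingers": 0, "delta_pos": [257, 158, 126], "angular": [0.09, 0, -40.35]},
    {"fingers": 0, "delta_pos": [257, 158, 126], "angular": [0.09, 0, -40.35]},
  ],
)

```text
clock: 1.1
tool_pos: [0.4472, 0.3659, 0.1009]
orientation: [-179.9, -0.1, 16.0]
force: [-1.1, 0.8, 0.1]
opening: 0.0128
gripper_force: 0.0
```

```bash
python3 -c "
from h import *
where();go(-80,42,7);print(ctrl.get_obs()['joint_pos'].round(1))
for n in('top','scene'): cv2.imwrite(f'pics/{n}1.png',ctrl.snapshot(n)[:,:,::-1])
a=cv2.imread('pics/top1.png')[150:300,260:460];b=cv2.imread('pics/scene1.png')[180:330,250:450]
cv2.imwrite('pics/v1.png',cv2.resize(np.vstack([a,b]),None,fx=2,fy=2,interpolation=cv2.INTER_CUBIC))"
```

```text
gauge xyz [-79.13  43.15 100.86] F [-1.11  0.79  0.11] [-1.799e+02 -6.000e-02  1.604e+01] 0.012837116189466886 t 1.1
to (-80, 42, 7) d [-1.   1.3 93.9] w [-0.1  -0.06  0.04]
[ 58.6  17.9 -21.2  -0.  -50.8  47.4]
```

View pics/v1.png

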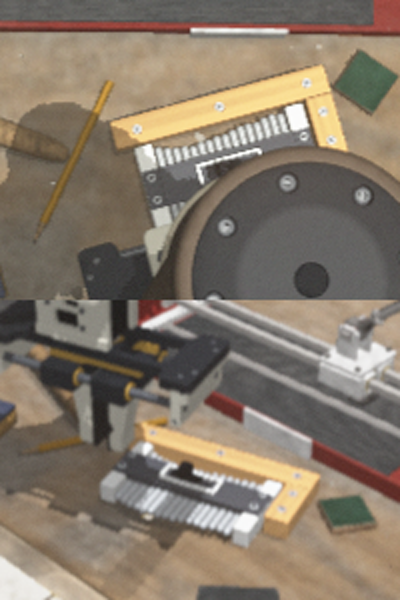

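The gripper hangs in front of the gauge with the fingers closing along the gauge's y axis and nothing touched. In the scene half the fingers are at about (105,420), and the gauge at (190,495). I'll descend.

>>> apply_moves(
  deltas=[
    {"fingers": 0, "delta_pos": [-1, 1, 30], "angular": [0, 0, 0]},
    {"fingers": 0, "delta_pos": [-1, 1, 60], "angular": [0, 0, 0]},
    {"fingers": 0, "delta_pos": [-1, 1, 85], "angular": [0, 0, 0]},
    {"fingers": 0, "delta_pos": [-1, 1, 93], "angular": [0, 0, 0]},
    {"fingers": 0, "delta_pos": [-1, 1, 93], "angular": [0, 0, 0]},
    {"fingers": 0, "delta_pos": [-1, 1, 93], "angular": [0, 0, 0]},
  ],
)

```text
clock: 1.8
tool_pos: [0.4469, 0.365, 0.0086]
orientation: [-179.9, -0.1, 16.1]
force: [0.1, 0.0, 0.3]
opening: 0.0002
gripper_force: 0.0
```

```bash
python3 -c "
from h import *
where()
b=ctrl.snapshot('scene')[180:330,250:450,::-1]
cv2.imwrite('pics/v2.png',cv2.resize(b,None,fx=4,fy=4,interpolation=cv2.INTER_CUBIC))"
```

```text
gauge xyz [-79.69  42.43   8.61] F [0.08 0.04 0.27] [-1.7988e+02 -1.0000e-01  1.6070e+01] 0.00018394292382831805 t 1.8
```

View pics/v2.png

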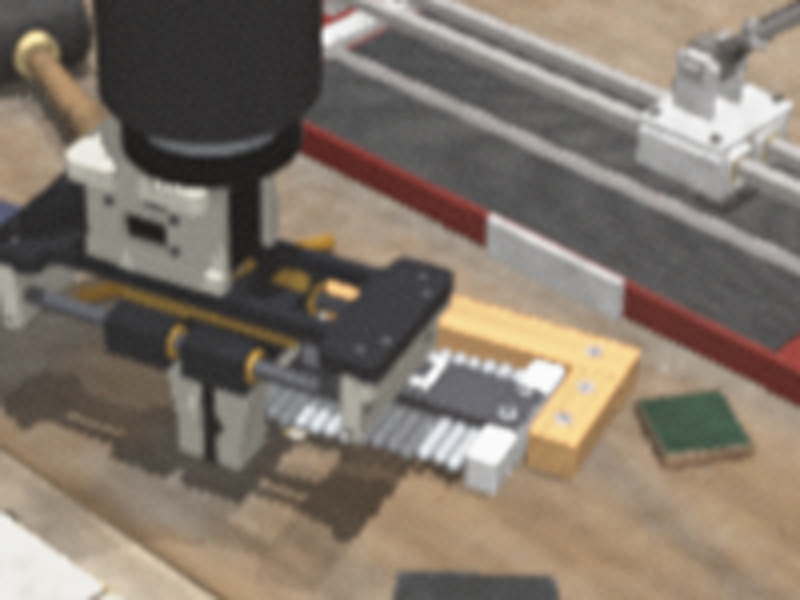

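At this stage I have clear space in front of the pins, with the shut tips about 32 mm across at (220,420). I'll shift left so the fingertips overlap the left cheek, drop 2 mm and push in gently.

>>> apply_moves(
  deltas=[
    {"fingers": 0, "delta_pos": [0, -4, 2], "angular": [0, 0, 0]},
    {"fingers": 0, "delta_pos": [4, -8, 2], "angular": [0, 0, 0]},
    {"fingers": 0, "delta_pos": [9, -8, 2], "angular": [0, 0, 0]},
    {"fingers": 0, "delta_pos": [14, -8, 2], "angular": [0, 0, 0]},
    {"fingers": 0, "delta_pos": [19, -8, 2], "angular": [0, 0, 0]},
    {"fingers": 0, "delta_pos": [23, -8, 2], "angular": [0, 0, 0]},
    {"fingers": 0, "delta_pos": [26, -8, 2], "angular": [0, 0, 0]},
    {"fingers": 0, "delta_pos": [26, -8, 2], "angular": [0, 0, 0]},
  ],
)

```text
clock: 2.65
tool_pos: [0.4697, 0.3788, 0.0054]
orientation: [-179.9, -0.0, 16.0]
force: [0.6, 0.6, -0.0]
opening: 0.0006
gripper_force: 0.0
```

```bash
python3 -c "
from h import *
where()"
```

```text
gauge xyz [-53.95  49.39   5.43] F [ 0.63  0.65 -0.02] [-1.7993e+02 -3.0000e-02  1.5990e+01] 0.0006024555706513357 t 2.65
```

>>> apply_moves(
  deltas=[
    {"fingers": 0, "delta_pos": [1, 0, 0], "angular": [0, 0, 0]},
    {"fingers": 0, "delta_pos": [2, 0, 0], "angular": [0, 0, 0]},
    {"fingers": 0, "delta_pos": [3, 0, 0], "angular": [0, 0, 0]},
    {"fingers": 0, "delta_pos": [3, 0, 0], "angular": [0, 0, 0]},
  ],
)

```text
clock: 3.05
tool_pos: [0.4718, 0.3794, 0.0055]
orientation: [-179.9, 0.0, 16.0]
force: [-2.5, -1.1, 0.1]
opening: 0.0007
gripper_force: 1.5
```

```bash
python3 -c "
from h import *
where()"
```

```text
gauge xyz [-51.77  49.41   5.47] F [-2.52 -1.1   0.13] [-1.7994e+02  2.0000e-02  1.6010e+01] 0.000743749770038458 t 3.05
```

>>> apply_moves(
  deltas=[
    {"fingers": 0, "delta_pos": [0.5, 0, 0], "angular": [0, 0, 0]},
    {"fingers": 0, "delta_pos": [1, 0, 0], "angular": [0, 0, 0]},
    {"fingers": 0, "delta_pos": [1, 0, 0], "angular": [0, 0, 0]},
  ],
)

```text
clock: 3.35
tool_pos: [0.473, 0.3799, 0.0055]
orientation: [-179.9, -0.0, 16.0]
force: [-3.2, -0.2, -0.9]
opening: 0.0006
gripper_force: 1.6
```

```bash
python3 -c "
from h import *
where()"
```

```text
gauge xyz [-50.45  49.56   5.47] F [-3.24 -0.24 -0.85] [-1.7992e+02 -1.0000e-02  1.6010e+01] 0.0005589499851367134 t 3.35
```

>>> apply_moves(
  deltas=[
    {"fingers": 0, "delta_pos": [0.5, 0, 0], "angular": [0, 0, 0]},
    {"fingers": 0, "delta_pos": [1, 0, 0], "angular": [0, 0, 0]},
    {"fingers": 0, "delta_pos": [1, 0, 0], "angular": [0, 0, 0]},
  ],
)

```text
clock: 3.65
tool_pos: [0.4732, 0.3799, 0.0054]
orientation: [-179.9, 0.1, 16.0]
force: [-8.0, 1.0, 2.2]
opening: 0.0001
gripper_force: 3.7
```

```bash
python3 -c "
from h import *
where()"
```

```text
gauge xyz [-50.26  49.51   5.43] F [-7.99  0.98  2.2 ] [-1.7994e+02  6.0000e-02  1.6000e+01] 9.031930748537267e-05 t 3.65
```

The left end is level and the gauge is against the batten. Next I'll back off and press at the right end.

>>> apply_moves(
  deltas=[
    {"fingers": 0, "delta_pos": [-8, 0, 0], "angular": [0, 0, 0]},
    {"fingers": 0, "delta_pos": [-16, 0, 0], "angular": [0, 0, 0]},
    {"fingers": 0, "delta_pos": [-16, 33, 0], "angular": [0, 0, 0]},
    {"fingers": 0, "delta_pos": [-16, 66, 0], "angular": [0, 0, 0]},
    {"fingers": 0, "delta_pos": [-16, 98, 0], "angular": [0, 0, 0]},
    {"fingers": 0, "delta_pos": [-13, 98, 0], "angular": [0, 0, 0]},
    {"fingers": 0, "delta_pos": [-9, 98, 0], "angular": [0, 0, 0]},
    {"fingers": 0, "delta_pos": [-6, 98, 0], "angular": [0, 0, 0]},
    {"fingers": 0, "delta_pos": [-4, 98, 0], "angular": [0, 0, 0]},
    {"fingers": 0, "delta_pos": [-3, 98, 0], "angular": [0, 0, 0]},
  ],
)

```text
clock: 4.65
tool_pos: [0.4982, 0.2859, 0.0053]
orientation: [-179.9, -0.0, 16.1]
force: [-1.0, 0.1, 0.8]
opening: 0.0001
gripper_force: 0.6
```

```bash
python3 -c "
from h import *
where()"
```

```text
gauge xyz [-52.14 -47.76   5.34] F [-1.02  0.09  0.82] [-1.7992e+02 -3.0000e-02  1.6060e+01] 8.483265261794007e-05 t 4.65
```

>>> apply_moves(
  deltas=[
    {"fingers": 0, "delta_pos": [0.5, 0, 0], "angular": [0, 0, 0]},
    {"fingers": 0, "delta_pos": [1, 0, 0], "angular": [0, 0, 0]},
    {"fingers": 0, "delta_pos": [1.5, 0, 0], "angular": [0, 0, 0]},
    {"fingers": 0, "delta_pos": [1.5, 0, 0], "angular": [0, 0, 0]},
  ],
)

```text
clock: 5.05
tool_pos: [0.4995, 0.2856, 0.0053]
orientation: [-179.9, -0.0, 16.0]
force: [-1.7, 0.9, -0.5]
opening: 0.0007
gripper_force: 1.1
```

```bash
python3 -c "
from h import *
where()"
```

```text
gauge xyz [-51.03 -48.4    5.3 ] F [-1.72  0.85 -0.46] [-1.7992e+02 -1.0000e-02  1.6020e+01] 0.0007440887980930357 t 5.05
```

>>> apply_moves(
  deltas=[
    {"fingers": 0, "delta_pos": [0.5, 0, 0], "angular": [0, 0, 0]},
    {"fingers": 0, "delta_pos": [1, 0, 0], "angular": [0, 0, 0]},
    {"fingers": 0, "delta_pos": [1, 0, 0], "angular": [0, 0, 0]},
  ],
)

```text
clock: 5.35
tool_pos: [0.5004, 0.2855, 0.0053]
orientation: [-179.9, 0.0, 16.0]
force: [-2.9, -0.8, 1.1]
opening: 0.0006
gripper_force: 1.6
```

```bash
python3 -c "
from h import *
where()"
```

```text
gauge xyz [-50.13 -48.75   5.3 ] F [-2.86 -0.82  1.14] [-1.7994e+02  1.0000e-02  1.6000e+01] 0.0006197985474447215 t 5.35
```

>>> apply_moves(
  deltas=[
    {"fingers": 0, "delta_pos": [0.5, 0, 0], "angular": [0, 0, 0]},
    {"fingers": 0, "delta_pos": [1, 0, 0], "angular": [0, 0, 0]},
    {"fingers": 0, "delta_pos": [1, 0, 0], "angular": [0, 0, 0]},
  ],
)

```text
clock: 5.65
tool_pos: [0.5006, 0.2855, 0.0052]
orientation: [-180.0, 0.1, 16.0]
force: [-7.8, 0.4, 3.0]
opening: 0.0005
gripper_force: 3.6
```

```bash
python3 -c "
from h import *
where()"
```

```text
gauge xyz [-49.99 -48.78   5.24] F [-7.85  0.38  3.02] [-1.7995e+02  9.0000e-02  1.5980e+01] 0.000524419114911415 t 5.65
```

Both ends seat at the same depth, −50.3 mm on the left and −50.0 mm on the right. Next come the middle pins, pressed to that depth.

>>> apply_moves(
  deltas=[
    {"fingers": 0, "delta_pos": [-8, 0, 0], "angular": [0, 0, 0]},
    {"fingers": 0, "delta_pos": [-16, 0, 0], "angular": [0, 0, 0]},
    {"fingers": 0, "delta_pos": [-16, -24, 0], "angular": [0, 0, 0]},
    {"fingers": 0, "delta_pos": [-12, -24, 0], "angular": [0, 0, 0]},
    {"fingers": 0, "delta_pos": [-8, -24, 0], "angular": [0, 0, 0]},
    {"fingers": 0, "delta_pos": [-5, -24, 0], "angular": [0, 0, 0]},
    {"fingers": 0, "delta_pos": [-3, -24, 0], "angular": [0, 0, 0]},
    {"fingers": 0, "delta_pos": [-1.5, -24, 0], "angular": [0, 0, 0]},
    {"fingers": 0, "delta_pos": [-0.5, -24, 0], "angular": [0, 0, 0]},
    {"fingers": 0, "delta_pos": [-0.2, -24, 0], "angular": [0, 0, 0]},
  ],
)

```text
clock: 6.65
tool_pos: [0.4941, 0.3085, 0.0053]
orientation: [-180.0, 0.1, 16.0]
force: [-5.5, 0.2, 3.7]
opening: 0.0004
gripper_force: 2.7
```

```bash
python3 -c "
from h import *
where()"
```

```text
gauge xyz [-49.9  -24.95   5.27] F [-5.47  0.2   3.73] [-1.7995e+02  7.0000e-02  1.5980e+01] 0.0003804220400898429 t 6.65
```

>>> apply_moves(
  deltas=[
    {"fingers": 0, "delta_pos": [0.2, 0, 0], "angular": [0, 0, 0]},
    {"fingers": 0, "delta_pos": [0.2, 0, 0], "angular": [0, 0, 0]},
    {"fingers": 0, "delta_pos": [0.2, 0, 0], "angular": [0, 0, 0]},
  ],
)

```text
clock: 6.95
tool_pos: [0.4941, 0.3085, 0.0053]
orientation: [-180.0, 0.1, 16.0]
force: [-5.2, -0.6, 2.8]
opening: 0.0003
gripper_force: 2.6
```

```bash
python3 -c "
from h import *
where()"
```

```text
gauge xyz [-49.93 -24.95   5.27] F [-5.21 -0.57  2.81] [-1.7996e+02  8.0000e-02  1.5990e+01] 0.00031635394976647327 t 6.95
```

>>> apply_moves(
  deltas=[
    {"fingers": 0, "delta_pos": [-8, 0, 0], "angular": [0, 0, 0]},
    {"fingers": 0, "delta_pos": [-16, 0, 0], "angular": [0, 0, 0]},
    {"fingers": 0, "delta_pos": [-16, -25, 0], "angular": [0, 0, 0]},
    {"fingers": 0, "delta_pos": [-12, -25, 0], "angular": [0, 0, 0]},
    {"fingers": 0, "delta_pos": [-8, -25, 0], "angular": [0, 0, 0]},
    {"fingers": 0, "delta_pos": [-5, -25, 0], "angular": [0, 0, 0]},
    {"fingers": 0, "delta_pos": [-3, -25, 0], "angular": [0, 0, 0]},
    {"fingers": 0, "delta_pos": [-1.5, -25, 0], "angular": [0, 0, 0]},
    {"fingers": 0, "delta_pos": [-0.2, -25, 0], "angular": [0, 0, 0]},
    {"fingers": 0, "delta_pos": [0, -25, 0], "angular": [0, 0, 0]},
  ],
)

```text
clock: 7.95
tool_pos: [0.4872, 0.3324, 0.0052]
orientation: [-180.0, 0.1, 16.0]
force: [-6.5, 0.3, 3.2]
opening: 0.0006
gripper_force: 3.1
```

```bash
python3 -c "
from h import *
where()"
```

```text
gauge xyz [-49.91  -0.05   5.24] F [-6.53  0.33  3.17] [-1.7996e+02  9.0000e-02  1.5970e+01] 0.0006126942413210828 t 7.95
```

>>> apply_moves(
  deltas=[
    {"fingers": 0, "delta_pos": [-8, 0, 0], "angular": [0, 0, 0]},
    {"fingers": 0, "delta_pos": [-16, 0, 0], "angular": [0, 0, 0]},
    {"fingers": 0, "delta_pos": [-16, -25, 0], "angular": [0, 0, 0]},
    {"fingers": 0, "delta_pos": [-12, -25, 0], "angular": [0, 0, 0]},
    {"fingers": 0, "delta_pos": [-8, -25, 0], "angular": [0, 0, 0]},
    {"fingers": 0, "delta_pos": [-5, -25, 0], "angular": [0, 0, 0]},
    {"fingers": 0, "delta_pos": [-3, -25, 0], "angular": [0, 0, 0]},
    {"fingers": 0, "delta_pos": [-1.5, -25, 0], "angular": [0, 0, 0]},
    {"fingers": 0, "delta_pos": [-0.2, -25, 0], "angular": [0, 0, 0]},
    {"fingers": 0, "delta_pos": [0, -25, 0], "angular": [0, 0, 0]},
  ],
)

```text
clock: 8.95
tool_pos: [0.4802, 0.3564, 0.0053]
orientation: [-180.0, 0.1, 16.0]
force: [-5.7, -0.1, 3.5]
opening: 0.0001
gripper_force: 3.2
```

```bash
python3 -c "
from h import *
where()"
```

```text
gauge xyz [-50.03  24.93   5.3 ] F [-5.69 -0.13  3.55] [-1.7996e+02  1.0000e-01  1.5970e+01] 0.00012474015948509985 t 8.95
```

Every press ended on the firm stop at the same depth. Now I'll retreat and look.

>>> apply_moves(
  deltas=[
    {"fingers": 0, "delta_pos": [-10, 0, 0], "angular": [0, 0, 0]},
    {"fingers": 0, "delta_pos": [-25, 0, 0], "angular": [0, 0, 0]},
    {"fingers": 0, "delta_pos": [-25, 0, -40], "angular": [0, 0, 0]},
    {"fingers": 0, "delta_pos": [-25, -20, -85], "angular": [0, 0, 0]},
    {"fingers": 0, "delta_pos": [-25, -60, -120], "angular": [0, 0, 0]},
    {"fingers": 0, "delta_pos": [-25, -110, -130], "angular": [0, 0, 0]},
    {"fingers": 0, "delta_pos": [-25, -160, -130], "angular": [0, 0, 0]},
    {"fingers": 0, "delta_pos": [-25, -160, -130], "angular": [0, 0, 0]},
    {"fingers": 0, "delta_pos": [-25, -160, -130], "angular": [0, 0, 0]},
  ],
)

```text
clock: 9.85
tool_pos: [0.412, 0.5049, 0.1352]
orientation: [-179.9, -0.0, 16.1]
force: [0.1, -0.8, -0.2]
opening: 0.0005
gripper_force: 0.0
```

```bash
python3 -c "
from h import *
where()
a=ctrl.snapshot('top')[180:280,300:445,::-1];b=ctrl.snapshot('scene')[225:325,280:425,::-1]
cv2.imwrite('pics/v3.png',cv2.resize(np.vstack([a,b]),None,fx=3,fy=3,interpolation=cv2.INTER_CUBIC))"
```

```text
gauge xyz [-74.67 186.49 135.23] F [ 0.07 -0.84 -0.19] [-1.7993e+02 -1.0000e-02  1.6120e+01] 0.00045670162363251586 t 9.85
```

View pics/v3.png

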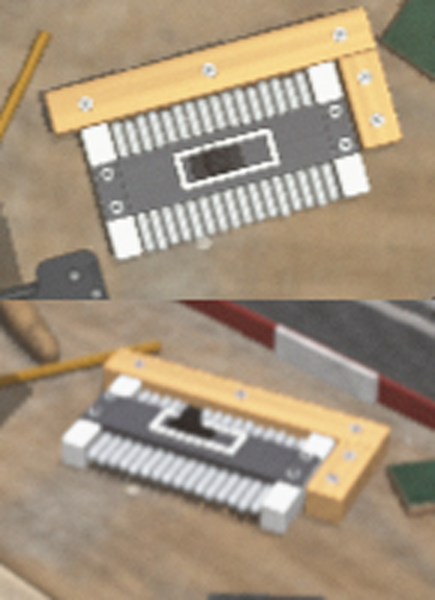

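The picture shows all 16 tips in one line with the front faces of the two cheeks (top half, from (125,250) to (355,185)). The tab is still at its left end. Now the lock: I'll come down to the left of the tab.

```bash
python3 -c "
from h import *
go(1.5,46,60)"
```

```text
to (1.5, 46, 60) d [ 75.9 138.6  75.2] w [-0.04  0.01  0.  ]
```

>>> apply_moves(
  deltas=[
    {"fingers": 0, "delta_pos": [20, 40, 0], "angular": [0, 0, 0]},
    {"fingers": 0, "delta_pos": [50, 80, 10], "angular": [0, 0, 0]},
    {"fingers": 0, "delta_pos": [76, 115, 25], "angular": [0, 0, 0]},
    {"fingers": 0, "delta_pos": [76, 138.5, 45], "angular": [0, 0, 0]},
    {"fingers": 0, "delta_pos": [76, 138.5, 75], "angular": [0, 0, 0]},
    {"fingers": 0, "delta_pos": [76, 138.5, 75], "angular": [0, 0, 0]},
    {"fingers": 0, "delta_pos": [76, 138.5, 90], "angular": [0, 0, 0]},
    {"fingers": 0, "delta_pos": [76, 138.5, 100], "angular": [0, 0, 0]},
    {"fingers": 0, "delta_pos": [76, 138.5, 104], "angular": [0, 0, 0]},
    {"fingers": 0, "delta_pos": [76, 138.5, 104], "angular": [0, 0, 0]},
  ],
)

```text
clock: 10.95
tool_pos: [0.524, 0.3923, 0.0313]
orientation: [-179.9, -0.0, 16.1]
force: [0.2, 0.3, -0.6]
opening: 0.0005
gripper_force: 0.0
```

```bash
python3 -c "
from h import *
where()
b=ctrl.snapshot('scene')[205:305,270:403,::-1]
cv2.imwrite('pics/v4.png',cv2.resize(b,None,fx=5,fy=5,interpolation=cv2.INTER_CUBIC))"
```

```text
gauge xyz [ 1.9  47.42 31.34] F [ 0.16  0.26 -0.59] [-1.7994e+02 -1.0000e-02  1.6060e+01] 0.0005193847700898375 t 10.95
```

View pics/v4.png

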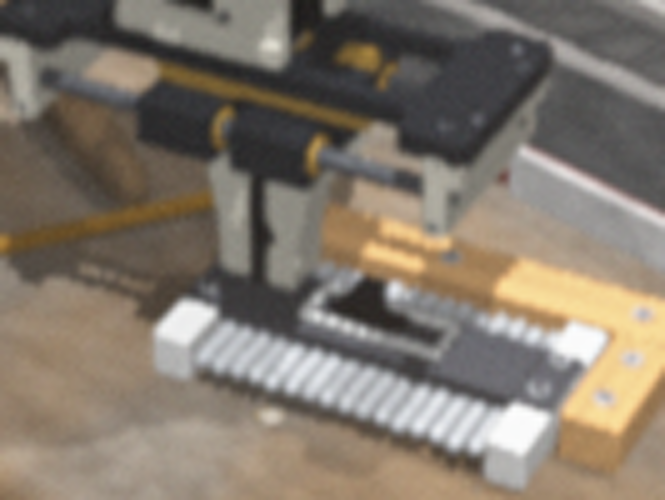

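The fingertips (260,280) are just left of the tab (365,300), clear above the bar. I'll push to the right.

>>> apply_moves(
  deltas=[
    {"fingers": 0, "delta_pos": [0, 4, 0], "angular": [0, 0, 0]},
    {"fingers": 0, "delta_pos": [0, 8, 0], "angular": [0, 0, 0]},
    {"fingers": 0, "delta_pos": [0, 11, 0], "angular": [0, 0, 0]},
    {"fingers": 0, "delta_pos": [0, 14, 0], "angular": [0, 0, 0]},
    {"fingers": 0, "delta_pos": [0, 17, 0], "angular": [0, 0, 0]},
    {"fingers": 0, "delta_pos": [0, 20, 0], "angular": [0, 0, 0]},
    {"fingers": 0, "delta_pos": [0, 23, 0], "angular": [0, 0, 0]},
    {"fingers": 0, "delta_pos": [0, 25, 0], "angular": [0, 0, 0]},
    {"fingers": 0, "delta_pos": [0, 25, 0], "angular": [0, 0, 0]},
  ],
)

```text
clock: 11.9
tool_pos: [0.5313, 0.3677, 0.0316]
orientation: [-179.9, -0.0, 16.0]
force: [0.4, 0.3, 0.4]
opening: 0.0002
gripper_force: 0.0
```

```bash
python3 -c "
from h import *
where()"
```

```text
gauge xyz [ 2.23 21.75 31.6 ] F [0.38 0.33 0.43] [-1.7992e+02 -3.0000e-02  1.6000e+01] 0.00019218765058363497 t 11.9
```

>>> apply_moves(
  deltas=[
    {"fingers": 0, "delta_pos": [0, 1.5, 0], "angular": [0, 0, 0]},
    {"fingers": 0, "delta_pos": [0, 3, 0], "angular": [0, 0, 0]},
    {"fingers": 0, "delta_pos": [0, 4.5, 0], "angular": [0, 0, 0]},
    {"fingers": 0, "delta_pos": [0, 5, 0], "angular": [0, 0, 0]},
    {"fingers": 0, "delta_pos": [0, 5, 0], "angular": [0, 0, 0]},
  ],
)

```text
clock: 12.4
tool_pos: [0.5326, 0.3631, 0.0316]
orientation: [-179.9, -0.0, 16.0]
force: [-0.2, -0.2, -0.0]
opening: 0.0004
gripper_force: 0.1
```

```bash
python3 -c "
from h import *
where()
b=ctrl.snapshot('scene')[205:305,270:403,::-1]
cv2.imwrite('pics/v5.png',cv2.resize(b,None,fx=5,fy=5,interpolation=cv2.INTER_CUBIC))"
```

```text
gauge xyz [ 2.19 16.92 31.56] F [-0.17 -0.23 -0.02] [-1.7992e+02 -3.0000e-02  1.6010e+01] 0.00044006068777482465 t 12.4
```

View pics/v5.png

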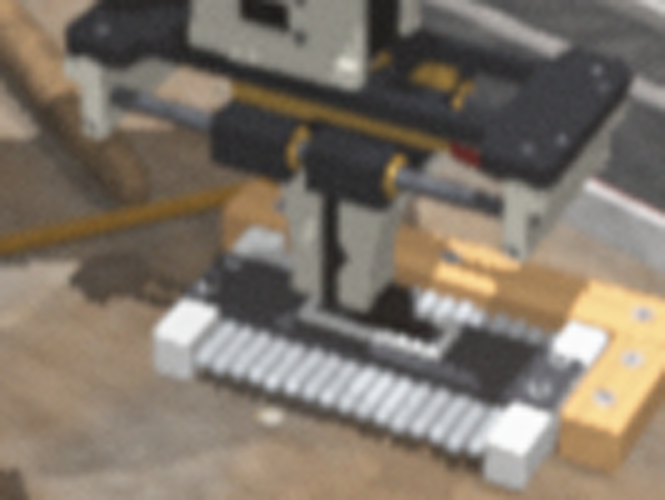

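The tab, at about (395,300), is now being pushed and the slide is on its way. I'll go on in small steps.

>>> apply_moves(
  deltas=[
    {"fingers": 0, "delta_pos": [0, 1, 0], "angular": [0, 0, 0]},
    {"fingers": 0, "delta_pos": [0, 2, 0], "angular": [0, 0, 0]},
    {"fingers": 0, "delta_pos": [0, 3, 0], "angular": [0, 0, 0]},
    {"fingers": 0, "delta_pos": [0, 4, 0], "angular": [0, 0, 0]},
    {"fingers": 0, "delta_pos": [0, 4, 0], "angular": [0, 0, 0]},
  ],
)

```text
clock: 12.95
tool_pos: [0.5337, 0.3598, 0.0316]
orientation: [-179.9, -0.1, 16.0]
force: [-1.1, 3.4, -0.6]
opening: 0.0004
gripper_force: 2.1
```

```bash
python3 -c "
from h import *
where()"
```

```text
gauge xyz [ 2.35 13.47 31.61] F [-1.15  3.38 -0.65] [-1.7988e+02 -6.0000e-02  1.6010e+01] 0.00038142386037077396 t 12.95
```

>>> apply_moves(
  deltas=[
    {"fingers": 0, "delta_pos": [0, 0.3, 0], "angular": [0, 0, 0]},
    {"fingers": 0, "delta_pos": [0, 0.3, 0], "angular": [0, 0, 0]},
    {"fingers": 0, "delta_pos": [0, 0.3, 0], "angular": [0, 0, 0]},
  ],
)

```text
clock: 13.25
tool_pos: [0.5339, 0.3592, 0.0316]
orientation: [-179.9, -0.0, 16.0]
force: [-0.8, 3.5, 0.0]
opening: 0.0002
gripper_force: 2.0
```

```bash
python3 -c "
from h import *
where()"
```

```text
gauge xyz [ 2.3  12.88 31.58] F [-0.84  3.5   0.04] [-1.7991e+02 -4.0000e-02  1.6020e+01] 0.00022120168690546415 t 13.25
```

A steady 3.5 N, far above the 0.7 N friction, means the slide is on its stop. I'll back off, lift away and check.

>>> apply_moves(
  deltas=[
    {"fingers": 0, "delta_pos": [0, -5, 0], "angular": [0, 0, 0]},
    {"fingers": 0, "delta_pos": [0, -15, 0], "angular": [0, 0, 0]},
    {"fingers": 0, "delta_pos": [0, -20, -35], "angular": [0, 0, 0]},
    {"fingers": 0, "delta_pos": [-10, -40, -75], "angular": [0, 0, 0]},
    {"fingers": 0, "delta_pos": [-30, -80, -100], "angular": [0, 0, 0]},
    {"fingers": 0, "delta_pos": [-50, -125, -105], "angular": [0, 0, 0]},
    {"fingers": 0, "delta_pos": [-75, -170, -105], "angular": [0, 0, 0]},
    {"fingers": 0, "delta_pos": [-75, -170, -105], "angular": [0, 0, 0]},
    {"fingers": 0, "delta_pos": [-75, -170, -105], "angular": [0, 0, 0]},
  ],
)

```text
clock: 14.15
tool_pos: [0.4134, 0.5027, 0.1367]
orientation: [-180.0, -0.0, 16.2]
force: [0.0, -0.1, 0.4]
opening: 0.0004
gripper_force: 0.0
```

```bash
python3 -c "
from h import *
where()
a=ctrl.snapshot('top')[170:290,270:470,::-1];b=ctrl.snapshot('scene')[215:335,255:455,::-1]
cv2.imwrite('pics/v6.png',cv2.resize(np.vstack([a,b]),None,fx=2.5,fy=2.5,interpolation=cv2.INTER_CUBIC))"
```

```text
gauge xyz [-73.98 184.05 136.7 ] F [ 0.04 -0.09  0.41] [-1.7995e+02 -2.0000e-02  1.6170e+01] 0.0004147279629844563 t 14.15
```

View pics/v6.png

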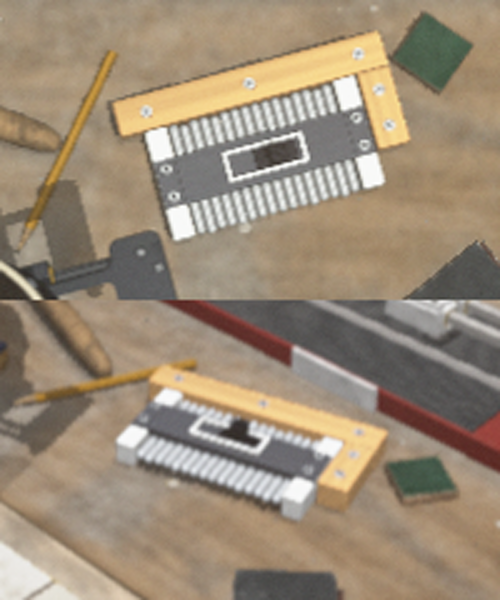

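The slide is now at the right end of its window: the dark part runs from 252 to 300 in the top half. The pins are level, the gauge is still in its corner, and the pencil and tile are where they were.

```bash
python3 -c "
from plant import ctrl
print(ctrl.close_job())"
```

```text
the job is handed in; nothing more can be done
None
```

The job is handed in: all 16 pins are pushed back level with the cheeks, the lock tab is fully right against its stop, and the gauge is still in its corner, with pushes of about 9 N at most and 14 s on the clock; the pencil and tile look unmoved, and the float was out of frame in the last check but nothing went near it.

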